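# Hold a bag clip open around the wall of the treat box

## Robot

A 6-joint arm with a two-finger parallel gripper is mounted at the origin on the work surface. World frame = base frame: x ahead of the robot, y to its left, z up, the work surface at z = 0. Lengths are in mm, angles in rad, forces in N, time in s.
With the tool pointing down it reaches from about 350 to 975 mm from the base axis. Payload 7.1 kg.
Tool frame: the origin (TCP) lies on the front face of the gripper's body, between the roots of the fingers; the fingertips stand 80 mm ahead of it and the grasp point (between the pads) lies 61 mm ahead of it (env.tips_ahead is the distance from the TCP to the fingertips, in mm); z points along the fingers, y is the line along which they close (so a half turn about z gives the same grasp; the last joint's range is limited). The gripper opens to 88 mm and grips with 3 to 60 N. Pads are 20 mm wide; open, the fingers measure 115 mm over their backs; the gripper's body (75 mm by 178 mm) begins 61 mm behind the grasp point.
Start: joints at [-1.152, 0.423, 1.63, -0, 1.089, -0.019], TCP at [264.982, -566.03, 302.675] pointing down, gripper open.
Joint ranges: [-3, 3], [-0.9, 2.11], [0.09, 2.58], [-1.31, 4.45], [0.11, 2.69], [-2.54, 2.54]. Speed limits (rad/s): [2.39, 2.39, 3.01, 3.14, 3.14, 3.14].

## Interface

Orientations are given as a unit quaternion [x, y, z, w].
In Python, from station import env, set_gripper, viewer, workorder gives the robot as it stands. Calls block until the motion is done:
- env.reach(position, orientation): joint-space move of the TCP to a pose.
- env.move_l(position, rot=None, rate=150, f_stop=None): straight line of the TCP; rot=None keeps the orientation; rate is the mean speed in mm/s. With f_stop (N) it stops when the force on the tool has changed by that much, and returns True; else False.
- env.move_joints(angles): joint-space move.
- set_gripper(opening): finger opening in mm; the grip force is fixed at half the most; returns when the fingers have stopped.
- env.hold(seconds).
- env.ik(position, orientation): joint angles nearest the present ones, or None.
- env.read_state(): the state.
- viewer.camera(name): name is "side" or "top"; returns the picture (400x640x3 uint8, blue, green, red); there is no depth.
- viewer.camera_params(name): a dict with "fx", "fy", "cx", "cy" (pixels), "pose" (4x4, takes a point from camera to world coordinates). Camera axes: x right, y up, looking along -z (the intrinsics and any distortion apply to the point x, -y, -z); pixel columns grow to the right and rows downward; lengths in mm; the calibration is good to about 2 mm. A picture is of the moment at which its call begins. camera_params takes no time and is no camera call.
A pose or a line that the arm cannot do raises env.IKError and nothing moves.
- workorder.sign_off(): hands the job in; it is judged then, once.
The state is a dict: "time_s": time; "qpos": joint angles; "dq": joint speeds; "tau": joint torques, N m; "tool_pos": TCP position; "orientation": TCP orientation; "force": force on the tool from outside, world axes, zero at the start; "wrist_torque": the same for the moment, N m; "width": finger opening in mm; "grip_force": force on a finger pad.
Only numpy, scipy, OpenCV 4.12 (cv2) and the standard library are available. Lean on these libraries where they do the work, as an engineer would, in place of code of your own. Each camera call takes 0.05 s, during which the arm holds its last target. There are 200 camera calls.

## Task

I need both hands to line the dog-treat box with a fresh bag, so be my third hand: lift the loose lid off the card box and set it down flat inside the wooden tray without dropping it, then squeeze the handles of the big steel clip, take it off the caddy, and hold it wide open around the top edge of the box wall that faces away from you, near the middle of that wall, one jaw inside and one outside, not touching the card. Finish while holding it there squeezed open; do not let go. Leave the box and the other things on the table where they are.

Things in the scene. Friction and masses are not known exactly. Their poses are not given: they have to be found in the camera images.
- box: Open-topped box of stiff brown card, loose on the table, 0.35 kg, 110 mm (x) by 130 mm (y), 110 mm high, walls 3 mm thick, floor 4 mm; a plain paper label outside on the near and on the far wall. Origin: centre of the underside; z up. Its +x axis points away from the robot (yaw up to 0.35 rad either way).
- box_edge (a point): Middle of the top edge of the box wall that faces away from the robot (the box's +x side), on the wall's mid-thickness: 53.5 mm along the box's +x and 110 mm up. Axes as the box: x points out of the box across this 3 mm wall, y runs along the edge (which is 130 mm long), z up.
- lid: Loose wooden lid, starts on the box in line with it: plate 114 by 134 by 8 mm, under it a plug 98 by 118 by 8 mm that drops into the box with 3 mm to spare each side, on top a grip bar 16 mm thick (x), 60 mm long (y), 26 mm high. 0.12 kg (or a third more or less). Origin: centre of the plug's underside; plate top 16 mm above it, bar from 16 to 42 mm. It lifts straight off.
- lid_grip (a point): Centre of the lid's grip bar, 29 mm above the lid's origin; axes as the lid.
- tray: Empty shallow wooden tray, fixed to the table, where the lid goes: inside 146 mm (x) by 166 mm (y), floor 6 mm above the table, rim 22 mm high and 6 mm thick. Origin: centre of the underside; the lid lies inside when its axes are about in line with the tray's.
- caddy: Wooden grooming caddy, fixed, 140 mm (x) by 160 mm (y), walls 6 mm thick, 90 mm high. The clip is parked astride its wall that faces away from the robot (+x side). Brush, comb and scissors stand in the near (-x) compartment, up to 50 mm above the walls; the things in the large far compartment stay below 40 mm. Origin: centre of the underside; z up, x away from the robot.
- clip: Big steel spring clip like a clothes peg: two levers on a sprung pivot, parked upright astride the caddy wall, jaws down, handles up. Origin on the pivot axis, 94 mm above the table when parked. Hinge along its y (along the wall), x across the wall. Spring barrel 50 mm long, 8 mm thick. 50 g (or a third more or less). The frame belongs to the -x lever: squeezed, it leans by half the joint value.
- clip_handles (a point): Point between the two handles, 28 mm above the pivot; axes as clip. Handles: one each side in x, 30 mm wide (y), tops 45 mm above the pivot. Parked they spread upwards, 22 mm over their outsides at 7 mm above the pivot, 43 mm at the top; squeezed fully they stand parallel, about 16 mm over their outsides.
- jaw_a (a point): Lower inner corner of the inturned lip (5 mm high) at the end of the clip's jaw on its -x side, mid-width, 42 mm below the pivot. Jaws are 50 mm wide (y); axes as clip.
- jaw_b (a point): Lower inner corner of the lip of the other lever (the clip's +x side), mid-width, 42 mm below the pivot.
- clip_half (a joint): Angle of the clip's two levers: 0 as parked (lips 6 mm apart), 0.56 rad fully squeezed against its stop (lips about 29 mm apart). The spring always shuts it: the squeeze on the handles rises from about 3 N at the start to 7 to 10 N fully open; squeezing harder only presses on the stop.
- remote: Bystander: black remote control lying flat, 45 by 160 by 18 mm. Origin: centre of the underside.
- tape: Bystander: roll of tan bandage tape standing on its flat side, 68 mm across, 50 mm high. Origin: centre of the underside.
- bone: Bystander: white hard chew bone lying flat, about 100 by 50 by 28 mm. Origin: middle of the underside.
Mind the look-alikes: they are no part of the job. Of the things that look like the clip, the largest one is meant.

How it is judged (in metres and radians):
On the way, in this order (a step that is already met when the one before it is completed fails the run):
1. the lid lies flat inside the tray, let go (x of lid in the frame of tray between -0.025 and 0.025 m and y of lid in the frame of tray between -0.025 and 0.025 m and z of lid in the frame of tray between 0.002 and 0.01 m and angle between lid's own z axis and vertical below 0.06 rad and linear speed of lid below 0.02 m/s and contact force between lid and the fingers below 0.05 N), for 0.2 s.
2. the clip is held squeezed open clear of the caddy (value of joint clip_half above 0.35 rad and contact force between clip and the fingers above 2 N and contact force between clip and caddy below 0.05 N and horizontal distance between clip and caddy above 0.15 m), for 0.2 s.
At the end, for the whole second after the job is handed in: Lid flat, at rest, untouched in the tray. Clip held by the gripper alone, open over 0.35 rad, at rest, its lips 1.5 mm or more clear of the card on either side of the far wall, 8 mm or more below its edge, within 35 mm of its middle, pivot above the edge. Box upright within 30 mm of its start (all of step 1 and value of joint clip_half above 0.35 rad and contact force between clip and the fingers above 2 N and contact force between clip and caddy below 0.05 N and ((x of jaw_a in the frame of box_edge above 0.003 m and x of jaw_b in the frame of box_edge below -0.003 m) or (x of jaw_b in the frame of box_edge above 0.003 m and x of jaw_a in the frame of box_edge below -0.003 m)) and y of jaw_a in the frame of box_edge between -0.035 and 0.035 m and y of jaw_b in the frame of box_edge between -0.035 and 0.035 m and z of each of jaw_a, jaw_b in the frame of box_edge below -0.008 m and z of clip in the frame of box_edge above 0.003 m and contact force between clip and box below 0.3 N and linear speed of clip below 0.03 m/s and distance of box from where it was at the start of the episode below 0.03 m and angle between box's own z axis and vertical below 0.05 rad); the arm keeps its last pose, push and grip.
It fails at once if a bystander (remote, tape roll, chew bone) is pushed by more than 25 mm (distance of any of remote, tape, bone from where it was at the start of the episode above 0.025 m).
It fails at once if the lid is dropped (it falls freely faster than 0.5 m/s, more than about 13 mm) (contact force between lid and the fingers below 0.02 N and linear speed of lid above 0.5 m/s).
It fails at once if the box is pushed by more than 30 mm or tipped (distance of box from where it was at the start of the episode above 0.03 m or angle between box's own z axis and vertical above 0.25 rad).
It also fails if it takes over 64 s, if anything falls off the work surface, if the arm or the gripper's body presses on something with over 40 N, if the wrist force passes 120 N, or if a joint passes its speed limit or range.

## Working session

There is one attempt and no reset: what is moved stays moved. The work goes in short steps, each a Python script; the robot and the scene stay as the last script left them, time stands still between calls to the robot, and variables do not carry over. Pictures are saved under pics/ and viewed, at most 10 in all, crops included, and the job is handed in when it is done.

```bash
ls; mkdir -p pics; python3 - <<'E'
from station import env, viewer
import cv2
for n in ("side","top"):
    cv2.imwrite(f"pics/{n}0.png",viewer.camera(n))
    p=viewer.camera_params(n); print(n,p)
s=env.read_state(); print(s["orientation"],s["width"],s["time_s"])
E
```

```text
pics
side {'fx': 395.0243784362361, 'fy': 395.0243784362361, 'cx': 315.99230986184904, 'cy': 190.87609993970977, 'pose': array([[-7.65513031e-01,  3.78544002e-01, -5.20282844e-01,
         1.59885177e+02],
       [-6.43203324e-01, -4.29220328e-01,  6.34081536e-01,
         5.52930616e+02],
       [ 1.67117887e-02,  8.20045333e-01,  5.72054514e-01,
         6.03182347e+02],
       [ 0.00000000e+00,  0.00000000e+00,  0.00000000e+00,
         1.00000000e+00]])}
top {'fx': 495.85411180136435, 'fy': 495.85411180136435, 'cx': 313.2495070607551, 'cy': 207.15302474830122, 'pose': array([[-6.53611484e-03,  9.98779989e-01, -4.89470381e-02,
         5.50859170e+02],
       [-9.99802564e-01, -5.60861815e-03,  1.90624160e-02,
        -4.71990931e-01],
       [ 1.87646344e-02,  4.90619683e-02,  9.98619453e-01,
         1.25584915e+03],
       [ 0.00000000e+00,  0.00000000e+00,  0.00000000e+00,
         1.00000000e+00]])}
[ 9.76139127e-01  2.17144939e-01 -1.51655070e-04 -6.76380859e-04] 87.72574165806344 0.1
```

View pics/top0.png

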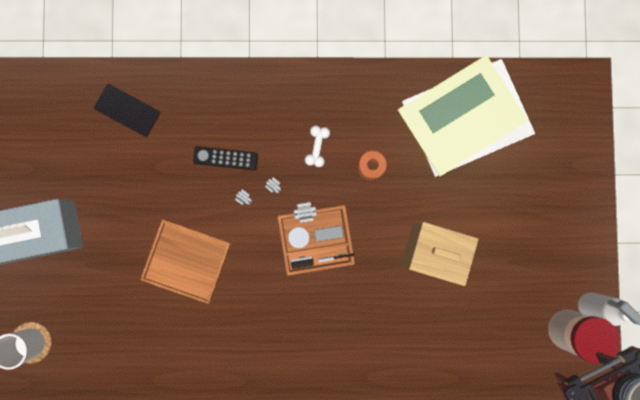

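View pics/side0.png

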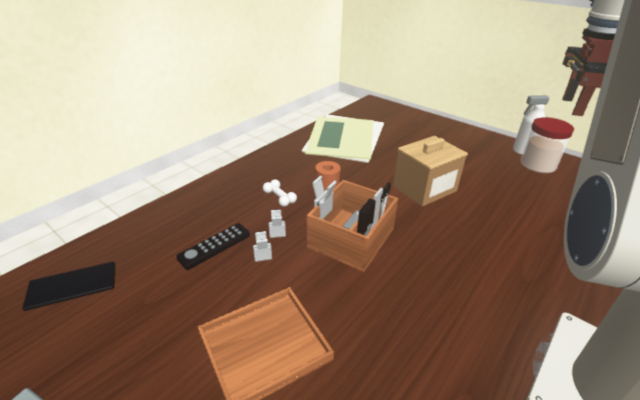

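The top view shows the caddy with the parked clip at (305,212), the lid and box at (442,253), the tray at (186,261), the remote at (225,158), the bone at (317,146) and the tape at (372,165).

Clip candidates in the top view are (305,212) on the caddy wall and two small ones loose on the table at (243,197) and (273,185). I choose the one on the caddy, which is the largest and sits astride the far wall. I'll check it in a close crop.

```bash
python3 - <<'E'
import cv2, numpy as np
t=cv2.imread("pics/top0.png"); s=cv2.imread("pics/side0.png")
def crop(im,x0,y0,w,h,k): return cv2.resize(im[y0:y0+h,x0:x0+w],None,fx=k,fy=k,interpolation=cv2.INTER_CUBIC)
a=crop(t,265,190,100,95,4); b=crop(t,395,205,100,95,4)   # 400x380 each
c=crop(t,135,205,110,105,3)
cv2.imwrite("pics/topcrop.png",np.hstack([a,b]))
cv2.imwrite("pics/sidecrop.png",crop(s,300,130,180,145,4))
E
```

```text
(no output)
```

View pics/topcrop.png

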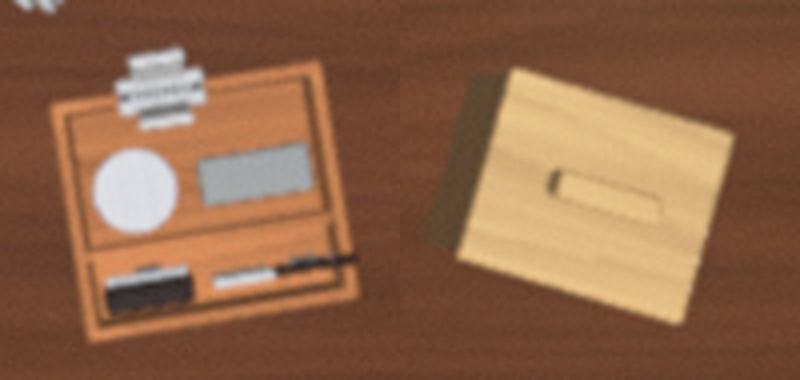

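View pics/sidecrop.png

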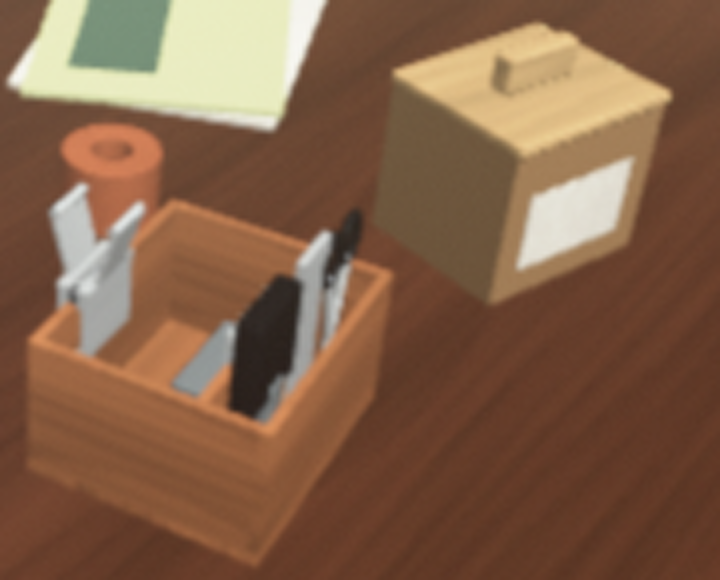

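Crop check: the clip astride the caddy's far (+x) wall is the big one, with its handles spread and tops at crop (130–193, 50–127). The lid corners are at crop (512,68), (735,133), (683,325) and (458,258). Next I triangulate from both views.

```bash
cat > helpers.py <<'E'
import numpy as np, cv2
from scipy.optimize import least_squares
from scipy.spatial.transform import Rotation as R
from station import env, set_gripper, viewer, workorder
def proj(n,P):
    p=viewer.camera_params(n); T=np.linalg.inv(p["pose"])
    c=(T[:3,:3]@np.atleast_2d(P).T).T+T[:3,3]; z=-c[:,2]
    return np.c_[p["fx"]*c[:,0]/z+p["cx"], -p["fy"]*c[:,1]/z+p["cy"]]
def tri(ut,us):
    f=lambda P: np.r_[(proj("top",P)[0]-ut),(proj("side",P)[0]-us)]
    r=least_squares(f,[500,0,80]); return r.x, np.abs(r.fun).max()
def ray(n,uv,z):
    p=viewer.camera_params(n); d=p["pose"][:3,:3]@[(uv[0]-p["cx"])/p["fx"],-(uv[1]-p["cy"])/p["fy"],-1]
    o=p["pose"][:3,3]; return o+d*(z-o[2])/d[2]
def quat(yaw):   # tool down, tool y (closing line) at yaw from world x
    y=np.array([np.cos(yaw),np.sin(yaw),0]); z=np.array([0,0,-1.]); x=np.cross(y,z)
    return R.from_matrix(np.c_[x,y,z]).as_quat()
def px(u,k,o): return (np.array(u)+.5)/k-.5+np.array(o)
E
python3 - <<'E'
from helpers import *
np.set_printoptions(precision=1,suppress=True)
S=lambda u:px(u,4,(300,130)); A=lambda u:px(u,4,(265,190)); B=lambda u:px((u[0]-400,u[1]),4,(395,205))
L=[(B((512,68)),S((395,73))),(B((735,133)),S((540,25))),(B((683,325)),S((670,95))),(B((458,258)),S((520,157)))]
C=[(A((52,103)),S((32,345))),(A((320,62)),S((175,203))),(A((357,298)),S((390,275))),(A((92,342)),S((265,432)))]
H=[(A((130,57)),S((55,205))),(A((183,50)),S((82,188))),(A((140,127)),S((112,240))),(A((193,122)),S((143,207)))]
for nm,Q in (("lid",L),("caddy",C),("clip",H)):
    P=np.array([tri(*q)[0] for q in Q]); e=[tri(*q)[1] for q in Q]
    print(nm,P.tolist() if 0 else P,np.array(e),"mean",P.mean(0))
    if nm!="clip":
        v=(P[0]+P[1]-P[2]-P[3])/2; w=(P[0]+P[3]-P[1]-P[2])/2
        print("yaw x",np.arctan2(v[1],v[0]),"yaw y",np.arctan2(-w[0],w[1]),"dims",np.linalg.norm(v),np.linalg.norm(w))
# tray: raw contour
t=cv2.imread("pics/top0.png"); hsv=cv2.cvtColor(t,cv2.COLOR_BGR2HSV)
m=cv2.inRange(hsv,(3,90,110),(20,255,255)); m[:, :135]=0; m[:,245:]=0; m[:205]=0; m[310:]=0
c=max(cv2.findContours(m,0,2)[0],key=cv2.contourArea); bx=cv2.boxPoints(cv2.minAreaRect(c)); print(bx)
P=np.array([ray("top",b,22) for b in bx]); print("tray",P,P.mean(0)); d=np.diff(P,axis=0)
print(np.linalg.norm(d,axis=1),np.arctan2(d[:,1],d[:,0]))
E
```

```text
lid [[ 570.5 -275.5  115.3]
 [ 532.2 -404.6  113.7]
 [ 423.8 -371.2  113.8]
 [ 462.8 -242.5  111.1]] [0.8 0.7 0.2 0.1] mean [ 497.3 -323.4  113.5]
yaw x -0.29820139424975045 yaw y -0.29112129266547593 dims 113.11354930300944 134.57617402309884
caddy [[ 587.7   60.2   83.7]
 [ 611.6  -97.9   84.7]
 [ 474.  -117.2   87. ]
 [ 451.    39.4   88.6]] [0.8 0.5 0.2 0.8] mean [531.1 -28.9  86. ]
yaw x 0.1449654364896289 yaw y 0.14785599774412958 dims 138.6882497497552 159.04764637197977
clip [[612.   13.6 138.3]
 [616.7 -15.9 132.8]
 [574.1   9.3 130.6]
 [576.7 -20.6 135.4]] [0.6 0.3 0.1 0.2] mean [594.9  -3.4 134.3]
[[135. 205.]
 [244. 205.]
 [244. 308.]
 [135. 308.]]
tray [[619.2 417.3  22. ]
 [617.7 148.1  22. ]
 [363.8 148.   22. ]
 [366.3 414.5  22. ]] [491.8 282.   22. ]
[269.2 253.8 266.5] [-1.6 -3.1  1.6]
```

```bash
python3 - <<'E'
import cv2, numpy as np
t=cv2.imread("pics/top0.png"); s=cv2.imread("pics/side0.png")
f=lambda im,x,y,w,h:cv2.resize(im[y:y+h,x:x+w],None,fx=4,fy=4,interpolation=cv2.INTER_CUBIC)
cv2.imwrite("pics/tray.png",f(t,138,208,100,100))
cv2.imwrite("pics/trayside.png",f(s,190,280,150,120))
cv2.imwrite("pics/tray2.png",np.hstack([f(t,138,208,95,100),f(s,195,285,105,100)]))
E
```

```text
(no output)
```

View pics/tray.png

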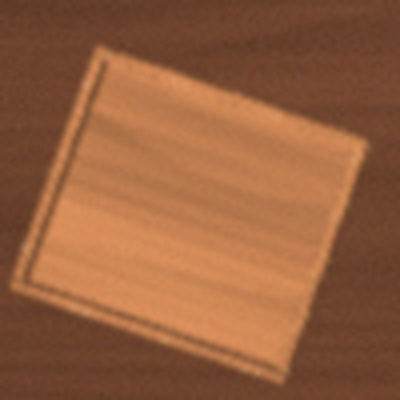

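View pics/trayside.png

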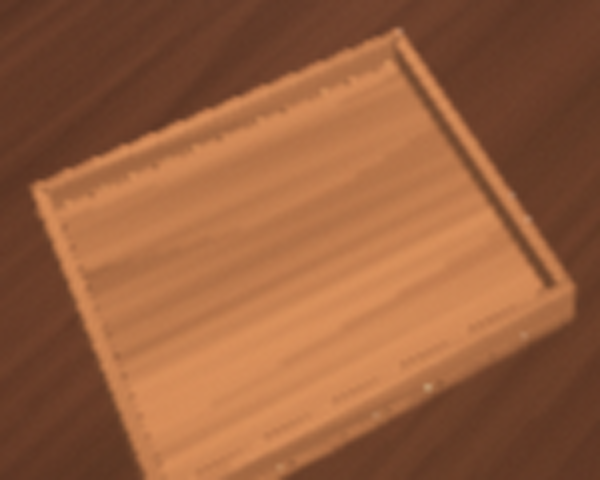

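The tray's rim corners are at crop (98,47), (369,143), (284,383) and (12,290) in the top view. In the side view they are at (33,187), (400,32) and (575,290), and the tray is empty.

```bash
python3 - <<'E'
from helpers import *
np.set_printoptions(precision=3,suppress=True)
T=lambda u:px(u,4,(138,208)); S=lambda u:px(u,4,(190,280)); A=lambda u:px(u,4,(265,190)); B=lambda u:px((u[0]-400,u[1]),4,(395,205))
print([tri(T(a),S(b))[0] for a,b in (((98,47),(33,187)),((369,143),(400,32)),((284,383),(575,290)))])
def rect(pts,z):
    P=np.array([ray("top",p,z) for p in pts]); v=(P[0]+P[1]-P[2]-P[3])/2; w=(P[0]+P[3]-P[1]-P[2])/2
    yaw=np.arctan2(v[1]-w[0],v[0]+w[1]); print(P.mean(0),"yaw",yaw,"dims",np.linalg.norm(v),np.linalg.norm(w)); return P.mean(0),yaw
tr,ty=rect([T(p) for p in((98,47),(369,143),(284,383),(12,290))],22)
ld,ly=rect([B(p) for p in((512,68),(735,133),(683,325),(458,258))],118)
ca,cy=rect([A(p) for p in((52,103),(320,62),(357,298),(92,342))],90)
h=[ray("top",A(p),139) for p in((130,50),(183,45),(140,130),(193,124))]; hc=np.mean(h,0); print("clip top",hc,"wall line pt",ca+67*np.array([np.cos(cy),np.sin(cy),0]))
d=hc-ca; c,s=np.cos(cy),np.sin(cy); print("clip in caddy",c*d[0]+s*d[1],-s*d[0]+c*d[1])
bar=np.mean([ray("top",B(p),144) for p in((556,170),(664,196),(660,221),(552,194))],0); print("bar",bar)
for nm,p,y in(("lid",ld,ly),("tray",tr,ty),("clip",hc,cy),("edge",ld,ly)):
    for k in(0,np.pi):
        print(nm,k,env.ik([p[0],p[1],300],quat(y+k)))
print("now qpos",env.read_state()["qpos"], [proj("top",[p])[0] for p in (ld,)])
E
```

```text
[array([583.219, 351.668,  16.551]), array([522.868, 184.074,  15.953]), array([375.333, 236.454,  14.844])]
[478.993 292.367  22.   ] yaw -0.33859399838306403 dims 156.64148992831014 177.2102680677193
[ 498.131 -321.868  118.   ] yaw -0.29206742659428647 dims 113.96081824327985 134.3535115622657
[531.142 -28.643  90.   ] yaw 0.15248807706949546 dims 140.89765140029797 158.38614120145135
clip top [596.059  -3.134 139.   ] wall line pt [597.364 -18.466  90.   ]
clip in caddy 68.03865647011911 15.351561685503155
bar [ 499.576 -320.69   144.   ]
lid 0 [-0.594  0.38   1.705 -0.     1.057 -0.302]
lid 3.141592653589793 None
tray 0 [ 0.527  0.333  1.775 -0.     1.033  0.865]
tray 3.141592653589793 [ 0.527  0.333  1.775 -0.     1.033 -2.276]
clip 0 [-0.025  0.384  1.698 -0.     1.06  -0.178]
clip 3.141592653589793 None
edge 0 [-0.594  0.38   1.705 -0.     1.057 -0.302]
edge 3.141592653589793 None
now qpos [-1.152  0.424  1.631 -0.     1.089 -0.019] [array([443.899, 253.565])]
```

```bash
cat >> helpers.py <<'E'
LID=np.array([498.6,-321.6]); LY=-0.292; TRAY=np.array([479.0,292.4]); TY=-0.339
CLIP=np.array([596.5,-3.1]); CY=0.150
def info(*a):
    s=env.read_state(); print(*a,"t%.1f w%.1f g%.1f"%(s["time_s"],s["width"],s["grip_force"]),"F",np.round(s["force"],1),"tcp",np.round(s["tool_pos"],1))
def snap(name,boxes=None):
    t,s=viewer.camera("top"),viewer.camera("side")
    cv2.imwrite(f"pics/{name}_t.png",t); cv2.imwrite(f"pics/{name}_s.png",s)
E
python3 - <<'E'
from helpers import *
env.reach([*LID,290],quat(LY)); env.move_l([*LID,215],rate=120)
print("stop",env.move_l([*LID,201],rate=40,f_stop=4)); info("down")
set_gripper(8); info("grip")
env.move_l([*LID,206],rate=30); info("lifted")
env.move_l([*LID,315],rate=120); info("up")
snap("lift")
a=cv2.imread("pics/lift_t.png")[180:320,370:530]; b=cv2.imread("pics/lift_s.png")[60:220,360:500]
cv2.imwrite("pics/lift.png",np.hstack([cv2.resize(a,(400,350)),cv2.resize(b,(306,350))]))
E
```

```text
stop False
down t2.6 w87.8 g0.0 F [-0.  -0.5  0.4] tcp [ 498.5 -321.5  200.8]
grip t3.8 w16.0 g30.0 F [-0.3 -0.1 -0.3] tcp [ 498.5 -321.6  201. ]
lifted t4.1 w15.9 g30.0 F [ 0.2  0.9 -0.1] tcp [ 498.8 -321.7  206.3]
up t5.1 w15.5 g30.0 F [-0.1 -0.3 -0.7] tcp [ 498.2 -321.3  314.2]
```

View pics/lift.png

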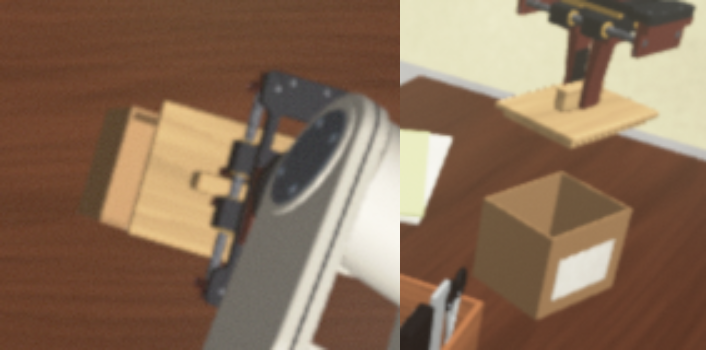

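The lid hangs level in the gripper at (580,110) in the right panel, and the box below it hasn't moved. Next I place it in the tray.

```bash
python3 - <<'E'
from helpers import *
env.move_l([*TRAY,315],rot=quat(TY),rate=200); info("over")
env.move_l([*TRAY,125],rate=120)
print("stop",env.move_l([*TRAY,104],rate=25,f_stop=2.5)); info("down")
set_gripper(50); info("open"); env.hold(0.2)
z=env.read_state()["tool_pos"][2]
env.move_l([*TRAY,z+90],rate=120); env.move_l([*TRAY,300],rate=200)
env.reach([*CLIP,330],quat(CY)); set_gripper(88); info("over clip")
snap("tray1")
a=cv2.imread("pics/tray1_t.png")[200:310,130:245]
cv2.imwrite("pics/tray1.png",cv2.resize(a,None,fx=4,fy=4,interpolation=2))
E
```

```text
over t8.4 w15.7 g30.0 F [-0.3 -0.7 -1.6] tcp [479.1 292.  315. ]
stop True
down t10.9 w16.2 g30.0 F [ 0.9 -0.   4.3] tcp [478.8 292.3 104.9]
open t11.6 w50.1 g0.0 F [-0.  -0.6  0.5] tcp [478.3 292.  104.5]
over clip t15.4 w87.7 g0.0 F [0.  0.  0.3] tcp [596.5  -3.1 330. ]
```

View pics/tray1.png

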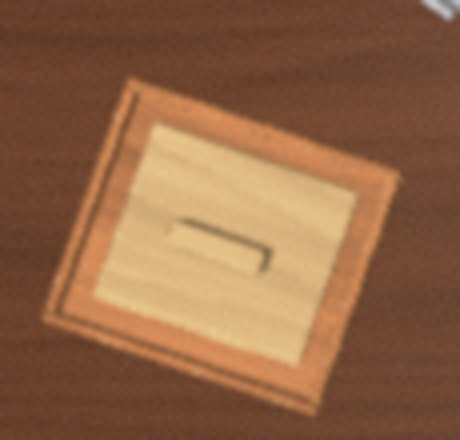

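The lid lies flat inside the tray, centred at about (225,245) in the crop, with clear margins all round. Next is the clip.

```bash
python3 - <<'E'
from helpers import *
env.move_l([*CLIP,200],rate=150)
print("stop",env.move_l([*CLIP,183],rate=50,f_stop=4)); info("down")
for w in (36,26,20,12): set_gripper(w); info(w)
env.move_l([*CLIP,189],rate=30); info("lift6")
env.move_l([*CLIP,290],rate=100); info("up")
# clear of the caddy, at mid-air between caddy and box, visible
snap("clip1")
a=cv2.imread("pics/clip1_t.png")[150:290,240:380]; b=cv2.imread("pics/clip1_s.png")[60:240,270:430]
cv2.imwrite("pics/clip1.png",np.hstack([cv2.resize(a,(400,400)),cv2.resize(b,(356,400))]))
E
```

```text
stop False
down t17.0 w88.1 g0.0 F [-0.8  0.   0.2] tcp [596.3  -3.1 182.7]
36 t17.9 w36.2 g4.7 F [-0.8  0.3  5.4] tcp [597.1  -3.1 183.8]
26 t18.3 w26.3 g6.6 F [-0.8  0.5  9.6] tcp [598.1  -3.1 184.8]
20 t18.7 w20.1 g8.1 F [-1.  -0.6 11.9] tcp [597.8  -3.1 184.9]
12 t18.9 w16.1 g30.0 F [-6.9 -1.4 17. ] tcp [596.5  -3.3 184.8]
lift6 t19.2 w16.0 g30.0 F [-0.7  1.  -1.2] tcp [596.5  -3.1 189. ]
up t20.4 w16.3 g30.0 F [-0.   0.2 -0.4] tcp [596.1  -3.1 289.3]
```

View pics/clip1.png

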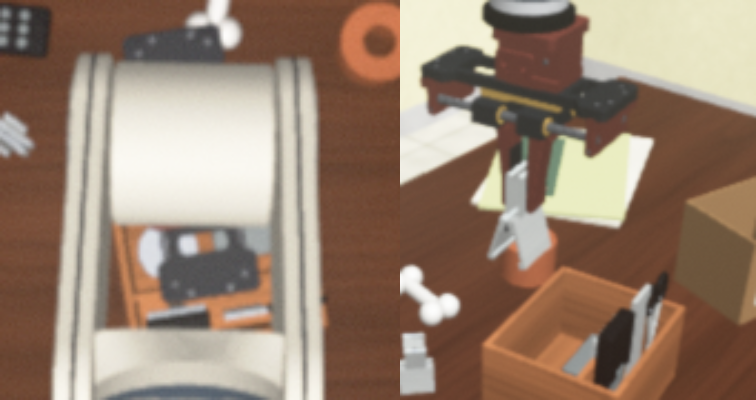

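The clip is off the caddy, squeezed fully (width 16 mm, 30 N) with its jaws spread wide at about (495–545, 258) in the right panel. The caddy is untouched. I go above the box's far edge and overlay predictions on one last picture.

```bash
cat >> helpers.py <<'E'
BOX=np.array([498.1,-321.9]); u=np.array([np.cos(LY),np.sin(LY)]); v=np.array([-u[1],u[0]]); EDGE=BOX+53.5*u
E
python3 - <<'E'
from helpers import *
env.move_l([*EDGE,290],rot=quat(LY),rate=150); env.move_l([*EDGE,264],rate=80); env.hold(0.3); info("over edge")
snap("over"); p=np.array(env.read_state()["tool_pos"])
k=6
def crop(f,x,y,w,h,n,sets):
    im=cv2.resize(cv2.imread(f)[y:y+h,x:x+w],None,fx=k,fy=k,interpolation=2)
    for P,col in sets:
        q=((proj(n,P)-[x,y]+.5)*k-.5).round().astype(int)
        for a in q: cv2.drawMarker(im,tuple(int(i) for i in a),col,cv2.MARKER_CROSS,12,1)
    return im
rim=np.array([[*(BOX+a*u+b*v),110] for a in(-55,55) for b in(-65,65)]+[[*(EDGE),110]])
jaw=np.array([[*(p[:2]+a*u+b*v),p[2]-91-41] for a in(-14.5,14.5) for b in(-25,25)])
A=crop("pics/clip1_t.png",402,212,85,80,"top",[(rim,(0,0,255))])
x,y=[int(i) for i in proj("side",[[*EDGE,110]])[0]]
B=crop("pics/over_s.png",x-40,y-60,76,96,"side",[(rim,(0,0,255)),(jaw,(255,0,0))])
k0=576/B.shape[0]; H=max(A.shape[0],B.shape[0])
pad=lambda i:cv2.copyMakeBorder(i,0,H-i.shape[0],0,0,cv2.BORDER_CONSTANT)
im=np.hstack([pad(A),pad(B)]); f=min(800/im.shape[1],600/im.shape[0]); print(im.shape,f,x,y)
cv2.imwrite("pics/over.png",cv2.resize(im,None,fx=f,fy=f,interpolation=cv2.INTER_AREA))
E
```

```text
over edge t23.7 w16.7 g30.0 F [-0.2  0.1 -0.5] tcp [ 549.5 -337.4  264.4]
(576, 966, 3) 0.8281573498964804 416 143
```

View pics/over.png

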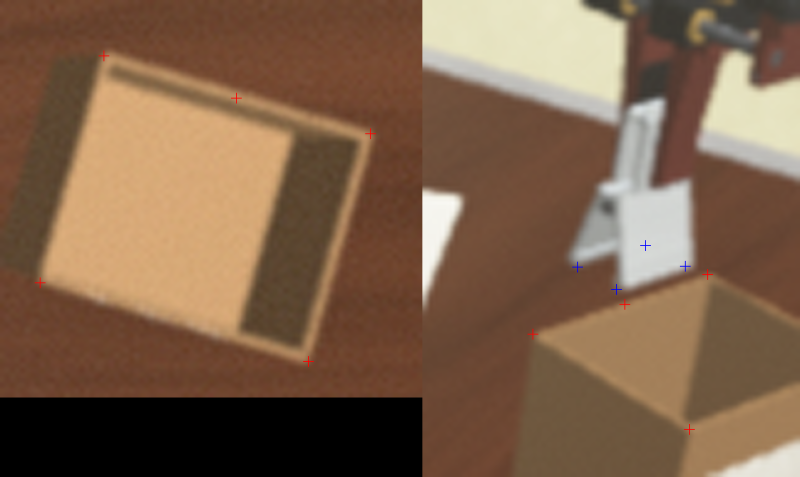

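The overlays agree with the picture to about 1–2 mm. The rim crosses lie on the box corners and the jaw crosses on the lips at (577,265), (617,289) and (685,266), astride the edge cross at (625,304). I descend.

```bash
python3 - <<'E'
from helpers import *
print("stop",env.move_l([*EDGE,226],rate=30,f_stop=4)); env.hold(0.6); info("in")
snap("in")
a=cv2.imread("pics/over_s.png").astype(int); b=cv2.imread("pics/in_s.png").astype(int)
d=np.abs(a-b).max(2)[150:220,400:470]; print("changed px on lower box:",(d>25).sum())
s=env.read_state(); print(np.abs(s["dq"]).max())
E
```

```text
stop False
in t25.8 w15.8 g30.0 F [1.3 0.5 0.2] tcp [ 549.3 -337.3  226. ]
changed px on lower box: 42
0.0027294852773009173
```

```bash
python3 - <<'E'
from helpers import *
F=[]
for _ in range(15): env.hold(0.05); F.append(env.read_state()["force"])
print(np.round(np.mean(F,0),2),np.round(np.std(F,0),2))
a=cv2.imread("pics/over_s.png").astype(int); b=cv2.imread("pics/in_s.png").astype(int)
d=np.abs(a-b).max(2); ys,xs=np.where(d[150:220,390:480]>25); print(xs.min()+390,xs.max()+390,ys.min()+150,ys.max()+150)
p=np.array(env.read_state()["tool_pos"])
print(proj("side",[[*(p[:2]+c*u+e*v),94] for c in(-14.5,14.5) for e in(-25,25)]).round(), proj("side",[[*(BOX+c*u+e*v),110] for c in(-55,55) for e in(-65,65)]).round())
E
```

```text
[ 0.    0.08 -0.56] [0.55 0.32 0.45]
413 426 150 154
[[426. 149.]
 [412. 154.]
 [418. 145.]
 [405. 149.]] [[465. 155.]
 [429. 169.]
 [433. 138.]
 [398. 150.]]
```

The only pixels that changed are the inner jaw (columns 413–426, rows 150–154, as predicted). The box hasn't moved and the mean side force is about 0 N, so I hand in.

```bash
python3 -c "
from station import workorder
print(workorder.sign_off())"
```

```text
the job is handed in; nothing more can be done
None
```

The job is handed in, though no verdict came back: the lid lies flat in the tray, and the big clip is held fully squeezed open around the middle of the box's far wall, with no sign of touching the card and the box where it was.

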